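Set the hold-down foot of a sole splitter over its setting block

ROBOT

A 6-joint arm with a two-finger parallel gripper is mounted at the origin on the work surface. World frame = base frame: x ahead of the robot, y to its left, z up, the work surface at z = 0. Lengths are in m, angles in rad, forces in N, time in s.
With the tool pointing down it reaches from about 0.25 to 0.775 m from the base axis. Payload 4 kg.
Tool frame: the origin (TCP) lies at the very end of the fingers, on their centre line; the grasp point (between the pads) lies 19 mm behind it; z points along the fingers, y is the line along which they close (so a half turn about z gives the same grasp; the last joint's range is limited). The gripper opens to 94 mm and grips with 3 to 60 N. Pads are 16 mm wide; open, the fingers measure 119 mm over their backs; the gripper's body (75 mm by 177 mm) begins 78 mm behind the grasp point.
Start: joints at [-1.374, 0.087, 1.371, -0, 1.684, -0.103], TCP at [0.162, -0.525, 0.206] pointing down, gripper open.
Joint ranges: [-3.1, 3.1], [-0.76, 2.03], [0.27, 2.55], [-1.08, 4.22], [0.17, 2.65], [-2.57, 2.57]. Speed limits (rad/s): [2.79, 2.79, 3.14, 3.14, 3.14, 3.14].

INTERFACE

Orientations are given as [roll, pitch, yaw] about the fixed x, y, z axes, in that order (R = Rz(yaw) Ry(pitch) Rx(roll)).
In Python, from bench import robot gives the robot as it stands. The module is installed in compiled form; this text tells all that it offers.
- The arm moves only by the tool move_arm, never from a script. Its argument "deltas" is one flat list of numbers, 7 for each row, row after row: the turn, a rotation vector about the tool's x, y, z in rad, then the shift along the tool's x, y, z in cm, then the closure, from -1 (fully open) to 1 (shut). A call has 1 to 8 rows; each row is the pose to reach, as a shift and turn from the pose commanded when the call began, along the tool's axes at that moment; what a row does not reach only later rows make up. A row lasts 1/10 s, in which the tool goes at most 50 mm and 8.59 degrees, less where a joint would pass 70% of its speed; a pose out of reach is approached as far as the arm can. A call with a gripper value outside its range is refused whole. The fingers move at their own pace and stop on an object; the grip force is fixed at half the most. Time passes only in rows, so rows that repeat a pose let the fingers close. It gives the time, the measured TCP pose, the force, the opening and the grip force at its end, in the units of the state.
- robot.get_obs(): the state, without advancing time (a new reading comes with each control period).
- robot.snapshot(name): name is "scene" or "top" or "wrist"; returns a dict with "image" (400x640x3 uint8, red, green, blue), "depth" (400x640 float32, m along the optical axis (not along the pixel's ray), 0 where there is no reading), "fov_y" (degrees; the focal length in pixels is half the picture's height over the tangent of half this angle, whatever the lens; pixels are square), "cx", "cy" (the principal point, pixels), "origin" and "orientation" of the camera in the world; the wrist camera has in their place "T_tool_cam" (4x4, takes a point from camera to tool coordinates, whose origin is the TCP and whose axes are the flange's). Camera axes: x right, y up, looking along -z (the intrinsics and any distortion apply to the point x, -y, -z); pixel columns grow to the right and rows downward; lengths in m; the calibration is good to about 2 mm. A picture is of the moment at which its call begins: read the wrist's pose just before it.
- robot.close_job(): hands the job in; it is judged then, once.
The state is a dict: "time": time; "joint_positions": joint angles; "qvel": joint speeds; "joint_torque": joint torques, N m; "tool_pos": TCP position; "ee_rot": TCP orientation; "wrist_force": force on the tool from outside, world axes, zero at the start; "wrist_torque": the same for the moment, N m; "width": finger opening in m; "finger_force": force on a finger pad.
Only numpy, scipy, OpenCV 4.12 (cv2) and the standard library are available. Lean on these libraries where they do the work, as an engineer would, in place of code of your own. Each camera call takes 0.05 s, during which the arm holds its last target. There are 200 camera calls.

TASK

Set the hold-down foot of the bench sole splitter: put the T-key on the square head of the stop screw and turn it clockwise until the foot comes down on the setting block and the block just drags beneath it. Put the T-key back upright in its socket in the wooden rack, and draw the setting block out under that light drag until it is clear of the foot and lies flat on the front of the bed. Turn the screw only with the key, and do not knock the beaker, the shoe or the hammer about.

Things in the scene. Friction and masses are not known exactly. Their poses are not given: they have to be found in the camera images.
- splitter: Bench sole splitter, a grey cast C-frame fixed on the bench, 265 x 150 mm. Origin on the bench under the stop screw's axis; z up, -x along the bed to its open front, +y to the column. Polished bed 100 mm wide, top 46 mm above the bench, from x -145 to +90 mm. Its arm, 44 mm wide, spans y -40 to +94 mm and is 116 mm high (bush round the screw 121 mm). Crank at x +92, y +55 to +124 mm, 91 mm high.
- stop_screw: Vertical stop screw. Origin on its axis at the underside of its square head, sinks with it. Head 18 mm across flats (square to its own x, y), straight for 13 mm, tapered to 11 mm at the top, 17 mm up. Clockwise from above lowers screw and foot 8 mm per turn; it stays where left, turns with 0.1 N m. Origin 134 mm above the bench at the top of its travel, 122 mm at the bottom.
- foot_pad: Hold-down foot, a steel shoe 30 x 34 mm under the arm; moves with the screw but does not turn. Origin at the centre of its underside: 70 mm below stop_screw's origin when free, 2 to 4 mm above the block at the start. Sprung in its cup: it presses with 2 N as soon as it touches, 2 N more for each mm the screw is driven on, and bottoms after 4 mm. Within 2 mm of touching is a light drag.
- setting_block: Setting block, a dark steel bar 110 x 30 x 10 mm, about 0.32 kg, lying at the start on the bed along the splitter's x, one end under the foot, the knob end out in front. A low fence (7 mm high) runs 2 mm beside it on the +y side. Origin at the centre of its underside, x along its length away from the knob, z up. Its middle is about 39 mm in front of the screw axis at the start.
- block_knob (a point): Centre of the grip part of the setting block's upright round knob: 18 mm in diameter, 19 mm high there, on a thinner neck; its top is 10 mm above this point, the block's upper face 26 mm below. It stands 43 mm from the block's middle, at the outer end.
- key_bar (a point): Centre of the cross bar of the T-key, a steel box key, about 0.24 kg, 98 mm tall, standing upright in the rack. The bar is gripped from above: 84 mm long (along this point's x), 12 mm wide, 16 mm high, on a round shank of 12 mm. The key's square foot is 28.6 mm wide outside.
- key_mouth (a point): Centre of the T-key's open lower end, 90 mm below the centre of the bar. Its square socket is 20.6 mm wide (sides square to the bar), flared to 25.6 mm over the lowest 5 mm, and 16 mm deep. It fits the screw head in four positions, with about 0.15 rad of play either way.
- key_rack: Wooden key rack, 70 x 120 x 45 mm, fixed on the bench; a small awl stands in it 34 mm along +y, its top 64 mm above the bench. Origin at the centre of its underside.
- rack_socket (a point): Centre of the floor of the rack's square socket for the T-key: 38 x 38 mm, sides along the rack's x and y, floor 15 mm above the bench, 30 mm deep, mouth flared by 5 mm all round. The key's foot stands on this floor.
- beaker: White plastic beaker, 84 mm in diameter, 115 mm tall, a bystander. Origin at the centre of its underside.
- shoe: Black shoe, 280 x 96 x 106 mm, a bystander. Origin at the centre of its underside, x towards the toe.
- hammer: Hammer, about 260 mm long, lying on the bench, a bystander. Origin under its middle, handle along x.
Not all that is in view belongs to the job. Several things have the shape of the key_rack; the one meant has the colours described above.

How it is judged:
On the way, in this order (a step that is already met when the one before it is completed fails the run):
1. the foot bears on the setting block, which is still in its place beneath it (contact force between foot_pad and setting_block above 0.5 N and distance of setting_block from where it was at the start of the episode below 0.012 m), for 0.2 s.
2. the block is drawn outwards while the foot still bears on it (contact force between foot_pad and setting_block above 0.5 N and distance of setting_block from where it was at the start of the episode above 0.016 m), for 0.04 s.
At the end, for the whole second after the job is handed in: Foot's free underside 7.5 to 10.2 mm above the bed (block: 10 mm); block flat on the bed, its middle at least 74 mm in front of the screw axis, clear of the foot; T-key upright in the rack, mouth within 12 mm of the socket's floor centre; all at rest (z of foot_pad in the frame of splitter between 0.0535 and 0.0562 m and x of setting_block in the frame of splitter below -0.074 m and z of setting_block in the frame of splitter between 0.0445 and 0.048 m and angle between setting_block's own z axis and vertical below 0.06 rad and linear speed of setting_block below 0.01 m/s and distance between key_mouth and rack_socket below 0.012 m and angle between key_bar's own z axis and vertical below 0.15 rad); the robot touches nothing.
It fails at once if the screw is touched with the fingers instead of the key (contact force between the fingers and stop_screw above 2 N).
It fails at once if the beaker is knocked about (distance of beaker from where it was at the start of the episode above 0.03 m).
It fails at once if the shoe is knocked about (distance of shoe from where it was at the start of the episode above 0.03 m).
It fails at once if the hammer is knocked about (distance of hammer from where it was at the start of the episode above 0.03 m).
It also fails if it takes over 72 s, if anything falls off the work surface, if the arm or the gripper's body presses on something with over 40 N, if the wrist force passes 120 N, or if a joint passes its speed limit or range.

## Working session

There is one attempt and no reset: what is moved stays moved. The work goes in short steps, Python scripts to look and compute and a tool call to move; the robot and the scene stay as the last step left them, time stands still between calls to the robot, and variables do not carry over. Pictures are saved under pics/ and viewed, at most 10 in all, crops included, and the job is handed in when it is done.

Besides the shell and the picture viewer there is one more tool, called after "Call:" by a JSON object that holds its "api" and its "payload", one argument or row to a line. move_arm: Moves the arm, as the interface text tells. Its arguments: {"type":"object","properties":{"deltas":{"type":"array","items":{"type":"number"}}},"required":["deltas"]}

```bash
mkdir -p pics
cat > h.py <<'E'
import numpy as np, cv2
from scipy.spatial.transform import Rotation as R
from bench import robot
def cam(name):
    o=robot.get_obs(); s=robot.snapshot(name)
    if name=="wrist":
        T=np.eye(4); T[:3,:3]=R.from_euler('xyz',o['ee_rot']).as_matrix(); T[:3,3]=o['tool_pos']
        s['T']=T@np.array(s['T_tool_cam'])
    else:
        T=np.eye(4); q=np.array(s['orientation'])
        T[:3,:3]=q if q.shape==(3,3) else (R.from_euler('xyz',q).as_matrix() if q.size==3 else R.from_quat(q).as_matrix())
        T[:3,3]=s['origin']; s['T']=T
    s['f']=200/np.tan(np.radians(s['fov_y'])/2)
    return s
def cloud(s):
    d=s['depth']; v,u=np.mgrid[0:400,0:640]
    p=np.stack([(u-s['cx'])/s['f']*d,-(v-s['cy'])/s['f']*d,-d],-1)
    w=p@s['T'][:3,:3].T+s['T'][:3,3]; w[d==0]=np.nan
    return w
def atz(s,u,v,z):
    r=s['T'][:3,:3]@np.array([(u-s['cx'])/s['f'],-(v-s['cy'])/s['f'],-1]); o=s['T'][:3,3]
    return o+r*(z-o[2])/r[2]
def save(s,n,sc=1): cv2.imwrite('pics/'+n+'.png',cv2.cvtColor(s['image'],cv2.COLOR_RGB2BGR))
E
python3 - <<'E'
from h import *
for n in("top","scene"):
    s=cam(n); save(s,n); np.savez(n,w=cloud(s),im=s['image'],T=s['T'],f=s['f'],cx=s['cx'],cy=s['cy'])
    print(n,s['T'].round(3),s['f'],s['cx'],s['cy'],[k for k in s],s['orientation'])
print(robot.get_obs())
E
```

```text
top [[-0.013  0.998 -0.06   0.481]
 [-1.    -0.012  0.019 -0.006]
 [ 0.019  0.06   0.998  1.067]
 [ 0.     0.     0.     1.   ]] 365.357177638888 323.4171553672091 202.85093664544834 ['image', 'depth', 'fov_y', 'cx', 'cy', 'origin', 'orientation', 'T', 'f'] [ 0.06011078 -0.0186581  -1.58378627]
scene [[ 0.669 -0.569  0.477  1.033]
 [ 0.743  0.524 -0.416 -0.464]
 [-0.013  0.633  0.774  0.956]
 [ 0.     0.     0.     1.   ]] 441.91558440572925 313.9444425287892 208.29730286981047 ['image', 'depth', 'fov_y', 'cx', 'cy', 'origin', 'orientation', 'T', 'f'] [0.68594189 0.01336969 0.83739754]
{'time': 0.1, 'joint_positions': array([-1.37410339e+00,  8.79390920e-02,  1.37208020e+00,  5.76341111e-06,
        1.68357691e+00, -1.03135818e-01]), 'qvel': array([-0.00056937, -0.00223806, -0.00400498,  0.00059797,  0.00079069,
        0.00032945]), 'joint_torque': array([ 2.18428489e-03, -3.41251981e+01, -3.03301406e+01,  7.20711937e-02,
        3.04222573e-02, -9.98614610e-05]), 'tool_pos': array([ 0.16233111, -0.5249992 ,  0.20440113]), 'ee_rot': array([-3.13960034e+00, -2.11968639e-04,  2.99829186e-01]), 'wrist_force': array([ 0.44410355,  0.16326568, -0.62782552]), 'wrist_torque': array([0.05010633, 0.01027384, 0.02357059]), 'finger_force': 0.0, 'width': 0.09352729159971804}
```

View pics/top.png

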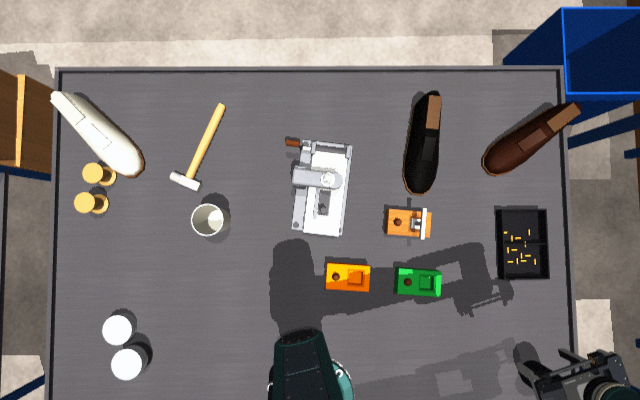

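View pics/scene.png

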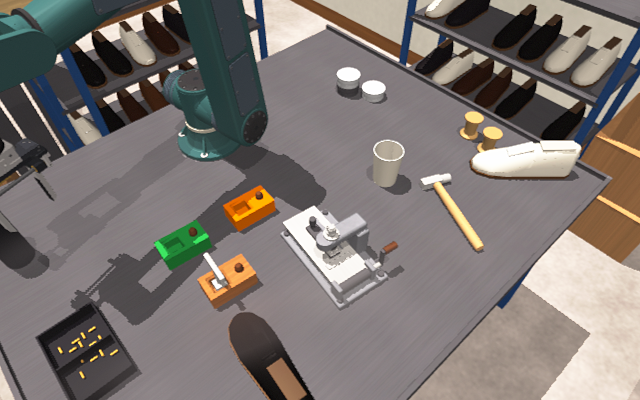

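The top picture shows the splitter at about (325,185) with its front down the image (towards the robot). The wooden rack with the T-key is at (408,222), the beaker at (210,220), the hammer at (200,150) and the black shoe at (422,145). The scene view agrees.

Run:
```python
import numpy as np,cv2
for n,boxes in(("top",dict(spl=(285,130,360,245),rack=(380,200,438,245))),("scene",dict(spl=(275,195,400,310),rack=(190,245,265,310)))):
    D=np.load(n+'.npz'); w=D['w']
    for k,(a,b,c,d) in boxes.items():
        p=w[b:d,a:c].reshape(-1,3); p=p[~np.isnan(p[:,0])]
        h=np.histogram(p[:,2],bins=np.arange(0,.2,.01))[0]; print(n,k,h)
        rng=dict(spl=[(.04,.05),(.08,.095),(.105,.125),(.135,.16)],rack=[(.04,.05),(.05,.075),(.095,.125)])[k]
        for lo,hi in rng:
            q=p[(p[:,2]>lo)&(p[:,2]<hi)]
            if len(q)<3: continue
            r=cv2.minAreaRect((q[:,:2]*1000).astype(np.float32))
            print(lo,hi,len(q),q.mean(0).round(4),np.round(r[0],1),np.round(r[1],1),round(r[2],1))
```

```text
top spl [1593 1134   26   47 2093  498   38    9   80  111   39  649   83    9
   46    1    0    0    0]
0.04 0.05 2093 [ 0.5743 -0.0337  0.0456] [582.9 -14.8] [137.5 249.4] 81.8
0.08 0.095 161 [0.649  0.0357 0.0898] [611.  33.] [223.4  62.5] 19.4
0.105 0.125 740 [ 0.6034 -0.0037  0.1155] [604.1  -8.1] [133.   44.4] 82.4
0.135 0.16 51 [ 0.5998 -0.035   0.1443] [600.2 -35.1] [17.5 17.7] 68.4
top rack [508  42  27  85 750  31  28   5   4   6  55 117   0   0   0   0   0   0
   0]
0.04 0.05 750 [ 0.485  -0.2566  0.0442] [ 484.4 -265. ] [120.8  70. ] 84.4
0.05 0.075 61 [ 0.4863 -0.2414  0.0591] [ 476.1 -250.1] [64.3 39.3] 75.8
0.095 0.125 177 [ 0.4828 -0.2843  0.11  ] [ 483.1 -285.9] [13.5 82.5] 84.2
scene spl [3525 1383  122  195 2545  428  145   76  147  195  136  667   73   33
   53    0    0    0    0]
0.04 0.05 2545 [ 0.5964 -0.0416  0.0457] [583.2 -19.5] [143.6 255. ] 83.0
0.08 0.095 264 [0.6448 0.0223 0.0887] [629.4  -6.2] [223.7  93.3] 30.7
0.105 0.125 799 [ 0.608  -0.0114  0.1149] [603.9 -10.3] [132.5  44.8] 82.5
0.135 0.16 70 [ 0.6016 -0.0389  0.1431] [600.9 -37.4] [19.  17.6] 64.2
scene rack [1284  174  172  251 1038   44   32    4    4    3   52  149    0    0
    0    0    0    0    0]
0.04 0.05 1038 [ 0.4847 -0.2663  0.0442] [ 435.5 -262.2] [120.3 172.3] 84.3
0.05 0.075 80 [ 0.4891 -0.2475  0.0589] [ 483.4 -258.6] [69.4 19.3] 80.4
0.095 0.125 203 [ 0.486  -0.289   0.1107] [ 482.  -287.9] [12.5 83.8] 84.1
```

Call:
{"api": "move_arm", "payload": {
  "deltas": [0, 0, -0.14, 4.7, -1.66, 0, -1, 0, 0, -0.28, 9.4, -3.3, 0, -1, 0, 0, -0.42, 14.1, -5, 0, -1, 0, 0, -0.56, 18.8, -6.6, 0, -1, 0, 0, -0.7, 23.5, -8.3, 0, -1, 0, 0, -0.84, 28.2, -10, 0, -1, 0, 0, -0.98, 32.9, -11.6, 0, -1, 0, 0, -1.12, 37.6, -13.3, 0, -1]
}}

```text
time: 0.9
tool_pos: [0.4836, -0.2858, 0.205]
ee_rot: [-3.141, -0.0, 1.426]
wrist_force: [0.0, -0.5, -1.0]
width: 0.0944
finger_force: 0.0
```

Call:
{"api": "move_arm", "payload": {
  "deltas": [0, 0, -0.14, 0, 0, 0, -1, 0, 0, -0.28, 0, 0, 0, -1, 0, 0, -0.42, 0, 0, 0, -1, 0, 0, -0.56, 0, 0, 0, -1, 0, 0, -0.7, 0, 0, 0, -1, 0, 0, -0.84, 0, 0, 0, -1, 0, 0, -0.98, 0, 0, 0, -1, 0, 0, -1.12, 0, 0, 0, -1]
}}

```text
time: 1.7
tool_pos: [0.4821, -0.2871, 0.2048]
ee_rot: [3.142, -0.001, 2.546]
wrist_force: [0.5, 0.2, 0.3]
width: 0.0942
finger_force: 0.0
```

Call:
{"api": "move_arm", "payload": {
  "deltas": [0, 0, -0.14, 0, 0, 0, -1, 0, 0, -0.28, 0, 0, 0, -1, 0, 0, -0.42, 0, 0, 0, -1, 0, 0, -0.5, 0, 0, 0, -1, 0, 0, -0.5, 0, 0, 0, -1, 0, 0, -0.5, 0, 0, 0, -1]
}}

```text
time: 2.3
tool_pos: [0.4822, -0.2872, 0.205]
ee_rot: [3.141, -0.001, 3.038]
wrist_force: [-0.5, 0.9, 0.1]
width: 0.0941
finger_force: 0.0
```

```bash
cat >> h.py <<'E'
def go(x,y,z,yaw,o=None):
    o=o or robot.get_obs(); M=R.from_euler('xyz',o['ee_rot']).as_matrix()
    t=R.from_matrix(M.T@(R.from_euler('z',yaw)*R.from_euler('x',np.pi)).as_matrix()).as_rotvec()
    print('go turn',t.round(3),'shift cm',(M.T@(np.array([x,y,z])-o['tool_pos'])*100).round(2))
E
python3 - <<'E'
from h import *
o=robot.get_obs(); print(o['time'],o['tool_pos'],o['ee_rot'],o['joint_positions'].round(2))
go(.4825,-.287,.086,np.radians(174.3))
s=cam("wrist"); print(np.array(s['T_tool_cam']).round(3),s['f']); save(s,'w1'); w=cloud(s)
p=w.reshape(-1,3)
for lo,hi in[(.04,.05),(.1,.12)]:
    q=p[(p[:,2]>lo)&(p[:,2]<hi)]; r=cv2.minAreaRect((q[:,:2]*1000).astype(np.float32)); print(lo,len(q),q.mean(0).round(4),r)
E
```

```text
2.3 [ 0.48222124 -0.28724937  0.20503593] [ 3.14123174e+00 -7.02128138e-04  3.03804587e+00] [-0.64  0.11  1.34 -0.    1.69 -2.11]
go turn [ 0.    -0.001 -0.004] shift cm [-0.03  0.02 11.9 ]
[[-0.     0.969  0.249  0.073]
 [ 1.    -0.     0.     0.   ]
 [ 0.     0.249 -0.969 -0.179]
 [ 0.     0.     0.     1.   ]] 285.37570337164095
0.04 25268 [ 0.4174 -0.1603  0.045 ] ((513.173583984375, -150.8157958984375), (411.1640319824219, 463.3856201171875), 89.04684448242188)
0.1 1582 [ 0.5188 -0.1752  0.1118] ((549.8369750976562, -134.7078094482422), (370.3813781738281, 80.48480224609375), 65.79756927490234)
```

View pics/w1.png

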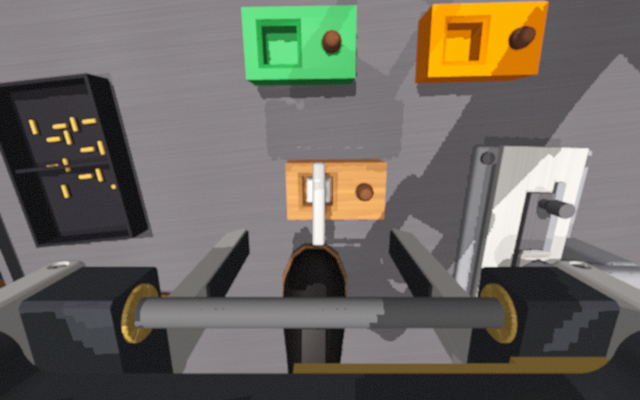

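The wrist view shows the key bar at (318,205), standing in the rack socket between the open fingers, with the block knob at (555,207). I'll go down and grip.

Call:
{"api": "move_arm", "payload": {
  "deltas": [0, 0, 0, 0, 0, 4, -1, 0, 0, 0, 0, 0, 8, -1, 0, 0, 0, 0, 0, 11.9, -1, 0, 0, 0, 0, 0, 11.9, -1, 0, 0, 0, 0, 0, 11.9, 1, 0, 0, 0, 0, 0, 11.9, 1, 0, 0, 0, 0, 0, 11.9, 1, 0, 0, 0, 0, 0, 11.9, 1]
}}

```text
time: 3.15
tool_pos: [0.4835, -0.2882, 0.0888]
ee_rot: [-3.139, 0.004, 3.04]
wrist_force: [-0.4, -0.3, 0.4]
width: 0.0656
finger_force: 0.0
```

Call:
{"api": "move_arm", "payload": {
  "deltas": [0, 0, 0, 0, 0, 0, 1, 0, 0, 0, 0, 0, 0, 1, 0, 0, 0, 0, 0, 0, 1, 0, 0, 0, 0, 0, 0, 1]
}}

```text
time: 3.55
tool_pos: [0.4823, -0.2874, 0.0864]
ee_rot: [-3.142, -0.0, 3.04]
wrist_force: [0.5, -0.2, 0.2]
width: 0.0334
finger_force: 0.0
```

Run:
```python
from h import *
o=robot.get_obs(); print(o['tool_pos'],o['ee_rot'],o['width'],o['finger_force'])
s=cam("wrist"); w=cloud(s).reshape(-1,3)
q=w[(w[:,2]>.108)&(w[:,2]<.118)&(abs(w[:,0]-.4825)<.06)&(abs(w[:,1]+.287)<.012)]; r=cv2.minAreaRect((q[:,:2]*1000).astype(np.float32)); print(len(q),q.mean(0),q.min(0),r)
```

```text
[ 0.48233065 -0.28735645  0.08644549] [-3.14155756e+00 -8.94056476e-05  3.03976403e+00] 0.03344091114019956 0.0
2247 [ 0.47138991 -0.28647229  0.11242989] [ 0.43946011 -0.29613971  0.10804264] ((473.5619201660156, -286.5916442871094), (11.666950225830078, 68.29508209228516), 83.64358520507812)
```

Call:
{"api": "move_arm", "payload": {
  "deltas": [0, 0, 0, 0, 0, 0, 1, 0, 0, 0, 0, 0, 0, 1, 0, 0, 0, 0, 0, 0, 1, 0, 0, 0, 0, 0, 0, 1, 0, 0, 0, 0, 0, 0, 1, 0, 0, 0, 0, 0, 0, 1]
}}

```text
time: 4.2
tool_pos: [0.4824, -0.2874, 0.0864]
ee_rot: [-3.142, -0.0, 3.04]
wrist_force: [0.3, 0.1, -0.8]
width: 0.0111
finger_force: 30.0
```

Call:
{"api": "move_arm", "payload": {
  "deltas": [0, 0, 0, 0, 0, -1.5, 1, 0, 0, 0, 0, 0, -4, 1, 0, 0, 0, 0, 0, -7, 1, 0, 0, 0, 0, 0, -10, 1, 0, 0, 0, 0, 0, -13, 1, 0, 0, 0, 0, 0, -16.4, 1, 0, 0, 0, 0, 0, -16.4, 1]
}}

```text
time: 4.9
tool_pos: [0.4842, -0.2887, 0.2573]
ee_rot: [-3.136, 0.01, 3.04]
wrist_force: [0.2, -0.4, -2.7]
width: 0.0117
finger_force: 30.0
```

Call:
{"api": "move_arm", "payload": {
  "deltas": [0, 0, 0.05, -2.3, 4.1, 0, 1, 0, 0, 0.1, -4.6, 8.2, 0, 1, 0, 0, 0.15, -7, 12.3, 0, 1, 0, 0, 0.2, -9.3, 16.4, 0, 1, 0, 0, 0.26, -11.7, 20.5, 0, 1, 0, 0, 0.32, -14, 24.5, 0, 1, 0, 0, 0.32, -14, 24.5, 0, 1, 0, 0, 0.32, -14, 24.5, 0, 1]
}}

```text
time: 5.7
tool_pos: [0.6461, -0.0567, 0.2476]
ee_rot: [-3.14, -0.004, 2.722]
wrist_force: [0.5, -0.3, -2.0]
width: 0.0119
finger_force: 30.0
```

Run:
```python
from h import *
o=robot.get_obs(); print(o['time'],o['tool_pos'],o['ee_rot'],o['width'],o['finger_force'],o['joint_positions'].round(2))
s=cam("wrist"); save(s,'w2'); w=cloud(s); np.savez('w2',w=w,im=s['image'],T=s['T'])
w=w.reshape(-1,3)
def m(lo,hi,c,rad):
    q=w[(w[:,2]>lo)&(w[:,2]<hi)&(np.hypot(w[:,0]-c[0],w[:,1]-c[1])<rad)]
    if len(q)<5: print(lo,len(q));return
    print(lo,hi,len(q),q.mean(0).round(4),np.percentile(q[:,2],[50,90]).round(4),cv2.minAreaRect((q[:,:2]*1000).astype(np.float32)))
m(.126,.16,(.6,-.036),.02);m(.142,.16,(.6,-.036),.02); m(.1,.125,(.6,-.036),.05); m(.08,.1,(.519,-.025),.02); m(.053,.06,(.54,-.028),.05); m(.04,.05,(.5,-.02),.05)
im=s['image']; cv2.imwrite('pics/w2.png',cv2.cvtColor(im,cv2.COLOR_RGB2BGR))
```

```text
5.7 [ 0.64614042 -0.05668128  0.24762856] [-3.13979931 -0.00426358  2.72244734] 0.011854633522409747 29.999175556004047 [-0.17  0.31  1.02 -0.    1.81 -1.33]
0.126 0.16 440 [ 0.5986 -0.0363  0.1419] [0.1439 0.1472] ((599.3237915039062, -36.7996826171875), (22.752147674560547, 22.46204948425293), 66.00887298583984)
0.142 0.16 335 [ 0.5991 -0.0366  0.1451] [0.1454 0.1474] ((599.3431396484375, -36.74323272705078), (17.807933807373047, 17.614503860473633), 66.22659301757812)
0.1 0.125 2737 [ 0.5995 -0.028   0.1165] [0.116  0.1209] ((600.1004028320312, -31.360721588134766), (90.35701751708984, 44.03214645385742), 82.49715423583984)
0.08 0.1 243 [ 0.521  -0.0253  0.0911] [0.0918 0.0928] ((520.4368896484375, -25.132116317749023), (16.492401123046875, 17.25508689880371), 66.93400573730469)
0.053 0.06 1481 [ 0.5445 -0.0245  0.0555] [0.0557 0.0569] ((537.4517822265625, -21.973711013793945), (41.31785583496094, 81.34747314453125), 82.42754364013672)
0.04 0.05 4116 [ 0.4923 -0.0204  0.046 ] [0.046 0.047] ((501.45989990234375, -22.053085327148438), (96.2065200805664, 92.04116821289062), 82.462890625)
```

View pics/w2.png

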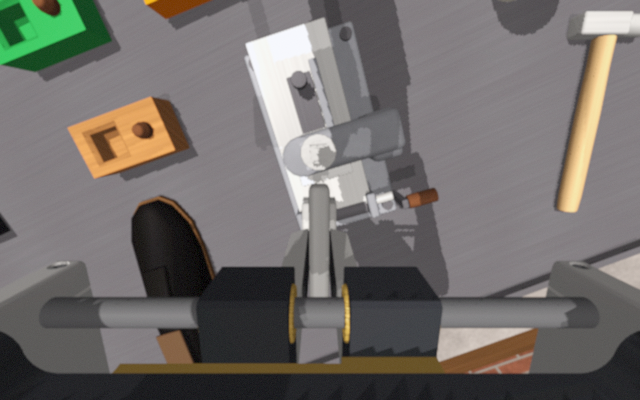

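Run:
```python
from h import *
w=np.load('w2.npz')['w'].reshape(-1,3)
for r in(.003,.004,.005):
    q=w[(np.hypot(w[:,0]-.5995,w[:,1]+.0367)<r)&(w[:,2]>.12)]; print(r,len(q),np.median(q[:,2]),q[:,2].std())
go(.6003,-.0372,.225,2.726); go(.6003,-.0372,.2035,2.726)
```

```text
0.003 29 0.14686147347692496 0.0007545500917339199
0.004 56 0.14685824294793087 0.0007846293351484717
0.005 84 0.1467151140727605 0.0008134916205800586
go turn [-0.002 -0.003 -0.005] shift cm [4.99 0.03 2.36]
go turn [-0.002 -0.003 -0.005] shift cm [4.99 0.03 4.51]
```

The picture shows the screw head at (318,152), clear of the key. Its yaw is about 156° and its top is at 0.1469, so the foot is about 3.9 mm above the block.

Call:
{"api": "move_arm", "payload": {
  "deltas": [0, 0, 0, 2.5, 0, 0, 1, 0, 0, -0.005, 5, 0.03, 0, 1, 0, 0, -0.005, 5, 0.03, 1.2, 1, 0, 0, -0.005, 5, 0.03, 2.4, 1, 0, 0, -0.005, 5, 0.03, 2.4, 1]
}}

```text
time: 6.25
tool_pos: [0.5997, -0.0381, 0.223]
ee_rot: [-3.14, -0.005, 2.723]
wrist_force: [0.1, 0.4, -3.0]
width: 0.0117
finger_force: 30.0
```

Call:
{"api": "move_arm", "payload": {
  "deltas": [0, 0, 0, 0, 0, 0.5, 1, 0, 0, 0, 0, 0, 1, 1, 0, 0, 0, 0, 0, 1.5, 1, 0, 0, 0, 0, 0, 2.0, 1, 0, 0, 0, 0, 0, 2.1, 1, 0, 0, 0, 0, 0, 2.1, 1]
}}

```text
time: 6.85
tool_pos: [0.6009, -0.037, 0.205]
ee_rot: [-3.141, -0.001, 2.725]
wrist_force: [-0.7, 0.6, -3.5]
width: 0.0119
finger_force: 30.0
```

Run:
```python
from h import *
o=robot.get_obs(); print({k:np.round(v,4) for k,v in o.items()})
```

```text
{'time': np.float64(6.85), 'joint_positions': array([-1.5570e-01,  2.0440e-01,  1.2394e+00, -1.0000e-04,  1.6985e+00,
       -1.3098e+00]), 'qvel': array([ 0.0004, -0.0043, -0.0089,  0.0019,  0.005 ,  0.0011]), 'joint_torque': array([-8.56000e-02, -4.06471e+01, -3.18393e+01, -2.92000e-02,
       -9.72000e-02,  3.50000e-03]), 'tool_pos': array([ 0.6009, -0.037 ,  0.205 ]), 'ee_rot': array([-3.1413e+00, -7.0000e-04,  2.7249e+00]), 'wrist_force': array([-0.7492,  0.6278, -3.4906]), 'wrist_torque': array([ 0.0667, -0.0776,  0.0003]), 'finger_force': np.float64(29.9985), 'width': np.float64(0.0119)}
```

Call:
{"api": "move_arm", "payload": {
  "deltas": [0, 0, 0.14, 0, 0, 0.1, 1, 0, 0, 0.28, 0, 0, 0.15, 1, 0, 0, 0.42, 0, 0, 0.18, 1, 0, 0, 0.56, 0, 0, 0.2, 1, 0, 0, 0.7, 0, 0, 0.22, 1, 0, 0, 0.84, 0, 0, 0.24, 1, 0, 0, 0.98, 0, 0, 0.26, 1, 0, 0, 1.12, 0, 0, 0.28, 1]
}}

```text
time: 7.65
tool_pos: [0.6003, -0.037, 0.2033]
ee_rot: [-3.14, 0.0, 1.6]
wrist_force: [-2.8, 0.8, -1.8]
width: 0.0116
finger_force: 30.0
```

Run:
```python
from h import *
o=robot.get_obs(); print({k:np.round(v,4) for k,v in o.items() if k in('joint_positions','wrist_torque','wrist_force','tool_pos','ee_rot')})
go(.6009,-.037,.2022,2.726-1.12)
```

```text
{'joint_positions': array([-1.5560e-01,  2.0370e-01,  1.2436e+00, -3.0000e-04,  1.6956e+00,
       -1.8440e-01]), 'tool_pos': array([ 0.6003, -0.037 ,  0.2033]), 'ee_rot': array([-3.1403,  0.    ,  1.5995]), 'wrist_force': array([-2.8344,  0.8224, -1.8354]), 'wrist_torque': array([0.0221, 0.5118, 0.1585])}
go turn [-0.001  0.    -0.006] shift cm [-0.    0.06  0.11]
```

Call:
{"api": "move_arm", "payload": {
  "deltas": [0, 0, 0.14, 0, 0, 0.02, 1, 0, 0, 0.28, 0, 0, 0.04, 1, 0, 0, 0.42, 0, 0, 0.06, 1, 0, 0, 0.56, 0, 0, 0.08, 1, 0, 0, 0.7, 0, 0, 0.1, 1, 0, 0, 0.84, 0, 0, 0.12, 1, 0, 0, 0.98, 0, 0, 0.13, 1, 0, 0, 1.12, 0, 0, 0.14, 1]
}}

```text
time: 8.45
tool_pos: [0.6003, -0.0369, 0.2019]
ee_rot: [-3.141, 0.001, 0.48]
wrist_force: [-2.0, 1.0, -2.1]
width: 0.0117
finger_force: 30.0
```

Call:
{"api": "move_arm", "payload": {
  "deltas": [0, 0, 0.14, 0, 0, 0.02, 1, 0, 0, 0.28, 0, 0, 0.04, 1, 0, 0, 0.42, 0, 0, 0.06, 1, 0, 0, 0.56, 0, 0, 0.08, 1, 0, 0, 0.7, 0, 0, 0.1, 1, 0, 0, 0.84, 0, 0, 0.12, 1, 0, 0, 0.98, 0, 0, 0.13, 1, 0, 0, 1.12, 0, 0, 0.14, 1]
}}

```text
time: 9.25
tool_pos: [0.6003, -0.0369, 0.2005]
ee_rot: [3.141, 0.001, -0.64]
wrist_force: [-1.8, 0.7, -1.4]
width: 0.0118
finger_force: 30.0
```

Call:
{"api": "move_arm", "payload": {
  "deltas": [0, 0, 0.13, 0, 0, 0.02, 1, 0, 0, 0.26, 0, 0, 0.04, 1, 0, 0, 0.4, 0, 0, 0.05, 1, 0, 0, 0.4, 0, 0, 0.05, 1]
}}

```text
time: 9.65
tool_pos: [0.6004, -0.0369, 0.1999]
ee_rot: [3.141, 0.001, -1.035]
wrist_force: [-2.3, 0.2, -1.0]
width: 0.0115
finger_force: 30.0
```

Run:
```python
from h import *
o=robot.get_obs(); print({k:np.round(v,4) for k,v in o.items() if k in('joint_positions','wrist_torque','wrist_force','tool_pos','ee_rot','width')})
```

```text
{'joint_positions': array([-0.1556,  0.2044,  1.2494, -0.    ,  1.6889,  2.4499]), 'tool_pos': array([ 0.6004, -0.0369,  0.1999]), 'ee_rot': array([ 3.1408e+00,  7.0000e-04, -1.0346e+00]), 'wrist_force': array([-2.2776,  0.1884, -0.9804]), 'wrist_torque': array([0.1831, 0.6503, 0.0099]), 'width': np.float64(0.0115)}
```

Call:
{"api": "move_arm", "payload": {
  "deltas": [0, 0, -0.05, 0, 0, -1, 1, 0, 0, -0.05, 0, 0, -2.5, 1, 0, 0, -0.05, 0, 0, -4.8, 1, 0, 0, -0.05, -2.5, 0, -4.8, 1, 0, 0, -0.05, -5, 0, -4.8, 1, 0, 0, -0.05, -5, 0, -4.8, 1, 0, 0, -0.05, -5, 0, -4.8, 1]
}}

```text
time: 10.35
tool_pos: [0.5761, 0.0059, 0.2487]
ee_rot: [-3.14, -0.002, -0.984]
wrist_force: [0.9, 0.1, -3.4]
width: 0.0118
finger_force: 30.0
```

```bash
cat > hd.py <<'E'
from h import *
o=robot.get_obs(); print(o['time'],o['tool_pos'],o['ee_rot'],o['width'],o['joint_positions'][5])
for i in range(3):
    s=cam("wrist"); w=cloud(s).reshape(-1,3)
    def m(lo,hi,c,rad):
        q=w[(w[:,2]>lo)&(w[:,2]<hi)&(np.hypot(w[:,0]-c[0],w[:,1]-c[1])<rad)]
        if len(q)<5: print(lo,len(q));return
        print(lo,hi,len(q),q.mean(0).round(4),np.percentile(q[:,2],[50,90]).round(4),[np.round(x,1) for x in cv2.minAreaRect((q[:,:2]*1000).astype(np.float32))])
    q=w[(np.hypot(w[:,0]-.5995,w[:,1]+.0367)<.004)&(w[:,2]>.12)]; print(len(q),np.median(q[:,2]),q[:,2].std())
    if i==0: m(.137,.16,(.6,-.036),.02); m(.11,.119,(.6,-.01),.03); m(.08,.1,(.52,-.025),.02);m(.04,.05,(.5,-.02),.05)
E
python3 hd.py
```

```text
10.35 [0.5760856  0.00594548 0.2486927 ] [-3.13975379e+00 -2.35048319e-03 -9.83891104e-01] 0.011792133454129279 2.466882546283035
49 0.1421784933199035 0.0007296332515037884
0.137 0.16 322 [ 0.5992 -0.036   0.1405] [0.1407 0.1426] [array([599. , -35.8]), array([17.9, 18.1]), np.float64(42.9)]
0.11 0.119 1216 [ 0.6051 -0.0037  0.1156] [0.1158 0.1168] [array([602.8,  -7.1]), array([53.3, 43.2]), np.float64(83.7)]
0.08 0.1 193 [ 0.521  -0.0246  0.0909] [0.092  0.0927] [array([520.1, -24.4]), array([16.7, 16.9]), np.float64(6.8)]
0.04 0.05 2856 [ 0.4932 -0.0225  0.046 ] [0.046 0.047] [array([500.8, -21.2]), array([97., 91.]), np.float64(81.6)]
52 0.1421344221248354 0.0006738028578601849
53 0.14223907851920975 0.0006106764200177504
```

The head turned 203°, which is 4.5 mm down. The head top is now at 0.1422, so the foot's free height is about 55.3 mm and it bears lightly on the block. Next I'll return the key.

Call:
{"api": "move_arm", "payload": {
  "deltas": [0, 0, -0.13, 2.7, 3.4, 0, 1, 0, 0, -0.26, 5.5, 6.9, 0, 1, 0, 0, -0.38, 8.2, 10.3, 0, 1, 0, 0, -0.5, 11, 13.7, 0, 1, 0, 0, -0.63, 13.7, 17.2, 0, 1, 0, 0, -0.76, 16.5, 20.6, 0, 1, 0, 0, -0.885, 19.2, 24.06, 0, 1, 0, 0, -0.885, 19.2, 24.06, 0, 1]
}}

```text
time: 11.3
tool_pos: [0.4788, -0.2931, 0.2466]
ee_rot: [3.139, 0.002, -0.107]
wrist_force: [-0.4, 0.3, -2.9]
width: 0.0116
finger_force: 30.0
```

Call:
{"api": "move_arm", "payload": {
  "deltas": [0, 0, 0, 0, 0, 3, 1, 0, 0, 0, 0, 0, 6, 1, 0, 0, 0, 0, 0, 9, 1, 0, 0, 0, 0, 0, 10.5, 1, 0, 0, 0, 0, 0, 10.5, 1, 0, 0, 0, 0, 0, 10.5, 1]
}}

```text
time: 11.9
tool_pos: [0.4818, -0.2874, 0.1434]
ee_rot: [3.141, -0.001, -0.1]
wrist_force: [0.8, -0.2, -2.4]
width: 0.0119
finger_force: 30.0
```

Run:
```python
from h import *
o=robot.get_obs(); print({k:np.round(v,4) for k,v in o.items() if k in('wrist_force','tool_pos','ee_rot','width')})
go(.482,-.2874,.087,-.1)
```

```text
{'tool_pos': array([ 0.4818, -0.2874,  0.1434]), 'ee_rot': array([ 3.1409e+00, -1.3000e-03, -1.0040e-01]), 'wrist_force': array([ 0.8208, -0.1928, -2.3525]), 'width': np.float64(0.0119)}
go turn [ 0.001 -0.001 -0.   ] shift cm [ 0.02 -0.01  5.64]
```

Call:
{"api": "move_arm", "payload": {
  "deltas": [0, 0, 0, 0, 0, 1.5, 1, 0, 0, 0, 0, 0, 3, 1, 0, 0, 0, 0, 0, 4.5, 1, 0, 0, 0, 0, 0, 5.6, 1, 0, 0, 0, 0, 0, 5.6, 1, 0, 0, 0, 0, 0, 5.6, 1]
}}

```text
time: 12.5
tool_pos: [0.481, -0.287, 0.0857]
ee_rot: [-3.141, 0.001, -0.1]
wrist_force: [-0.6, -0.1, -3.1]
width: 0.0118
finger_force: 30.0
```

Call:
{"api": "move_arm", "payload": {
  "deltas": [0, 0, 0, 0, 0, 0, -0.2, 0, 0, 0, 0, 0, 0, -0.2, 0, 0, 0, 0, 0, 0, -0.2, 0, 0, 0, 0, 0, 0, -0.2, 0, 0, 0, 0, 0, 0, -0.2, 0, 0, 0, 0, 0, 0, -0.2]
}}

```text
time: 13.1
tool_pos: [0.4812, -0.2872, 0.0865]
ee_rot: [3.141, -0.0, -0.1]
wrist_force: [0.4, 0.9, -0.6]
width: 0.055
finger_force: 0.0
```

Call:
{"api": "move_arm", "payload": {
  "deltas": [0, 0, 0, 0, 0, -4, -0.2, 0, 0, 0, 0, 0, -8, -0.2, 0, 0, 0, 0, 0, -12, -0.2, 0, 0, 0, 0, 0, -12, -0.2, 0, 0, 0, 0, 0, -12, -0.2]
}}

```text
time: 13.6
tool_pos: [0.4817, -0.2875, 0.2077]
ee_rot: [3.14, -0.003, -0.1]
wrist_force: [0.3, -1.2, 0.1]
width: 0.0563
finger_force: 0.0
```

Run:
```python
from h import *
o=robot.get_obs(); print(o['tool_pos'],o['ee_rot'],o['width'],o['joint_positions'].round(2))
s=cam("wrist"); save(s,'w3'); w=cloud(s).reshape(-1,3)
q=w[(w[:,2]>.105)&(w[:,2]<.122)&(abs(w[:,0]-.4825)<.07)&(abs(w[:,1]+.287)<.02)]; print(len(q),q.mean(0),np.median(q[:,2]),cv2.minAreaRect((q[:,:2]*1000).astype(np.float32)))
go(.5197,-.025,.16,np.radians(-7.6)); go(.5197,-.025,.16,np.radians(172.4))
```

```text
[ 0.48166089 -0.28750254  0.20774297] [ 3.13995278e+00 -2.62749184e-03 -1.00203507e-01] 0.05628754481584723 [-0.64  0.11  1.34 -0.    1.69  1.03]
967 [ 0.48202184 -0.28603671  0.11244152] 0.11260134440787034 ((480.5553283691406, -285.71875), (11.390789031982422, 83.04950714111328), 84.41291809082031)
go turn [-0.     0.001  0.032] shift cm [  1.24 -26.45   4.58]
go turn [-1.000e-03 -0.000e+00 -3.109e+00] shift cm [  1.24 -26.45   4.58]
```

View pics/w3.png

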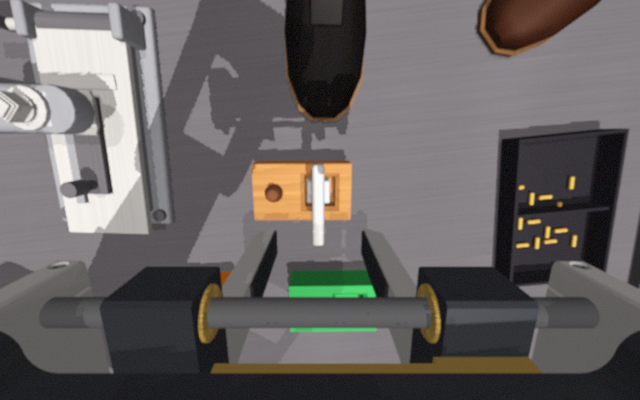

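The key stands upright in the wooden rack at (318,205). Next is the knob.

Call:
{"api": "move_arm", "payload": {
  "deltas": [0, 0, 0.03, 0.2, -4.4, 0, -0.2, 0, 0, 0.03, 0.4, -8.8, 0, -0.2, 0, 0, 0.03, 0.6, -13.2, 0, -0.2, 0, 0, 0.03, 0.8, -17.6, 0, -0.2, 0, 0, 0.03, 1, -22, 0, -0.2, 0, 0, 0.03, 1.24, -26.45, 0, -0.2, 0, 0, 0.03, 1.24, -26.45, 3, -0.2, 0, 0, 0.03, 1.24, -26.45, 4.6, -0.2]
}}

```text
time: 14.45
tool_pos: [0.518, -0.0231, 0.1561]
ee_rot: [-3.142, 0.006, -0.127]
wrist_force: [-0.7, -0.6, 0.1]
width: 0.0565
finger_force: 0.0
```

Run:
```python
from h import *
o=robot.get_obs(); print(o['tool_pos'],o['ee_rot'],o['width'])
s=cam("wrist"); save(s,'w4'); w=cloud(s).reshape(-1,3)
q=w[(w[:,2]>.085)&(w[:,2]<.1)&(np.hypot(w[:,0]-.52,w[:,1]+.025)<.014)]; print(len(q),q.mean(0),cv2.minAreaRect((q[:,:2]*1000).astype(np.float32)))
go(.520,-.025,.063,np.radians(-7.6))
```

```text
[ 0.5180363  -0.02311719  0.15611988] [-3.14156234  0.00626188 -0.12682343] 0.05652772481262161
320 [ 0.5202837  -0.02460425  0.09156701] ((519.8184204101562, -24.584598541259766), (17.134567260742188, 16.79035186767578), 83.01075744628906)
go turn [-0.     0.012  0.005] shift cm [0.49 0.1  9.01]
```

View pics/w4.png

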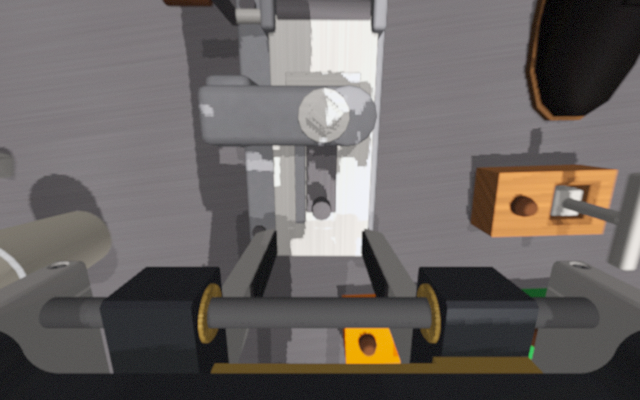

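The knob is at (320,208), centred between the fingers. I'll go down and close.

Call:
{"api": "move_arm", "payload": {
  "deltas": [0, 0, 0, 0, 0, 3, -0.2, 0, 0, 0, 0, 0, 6, -0.2, 0, 0, 0, 0, 0, 9, -0.2, 0, 0, 0, 0, 0, 9.3, -0.2, 0, 0, 0, 0, 0, 9.3, -0.2, 0, 0, 0, 0, 0, 9.3, -0.2]
}}

```text
time: 15.1
tool_pos: [0.5209, -0.0255, 0.0688]
ee_rot: [3.141, -0.002, -0.13]
wrist_force: [-0.0, 0.2, 0.5]
width: 0.0562
finger_force: 0.0
```

Run:
```python
from h import *
o=robot.get_obs(); print(o['wrist_force'])
go(.520,-.0247,.063,np.radians(-7.6))
```

```text
[-0.03414866  0.15290228  0.47432359]
go turn [ 0.    -0.002  0.002] shift cm [-0.1  -0.07  0.58]
```

Call:
{"api": "move_arm", "payload": {
  "deltas": [0, 0, 0, -0.1, -0.07, 0.5, -0.2, 0, 0, 0, -0.1, -0.07, 0.5, 0.3, 0, 0, 0, -0.1, -0.07, 0.5, 1, 0, 0, 0, -0.1, -0.07, 0.5, 1, 0, 0, 0, -0.1, -0.07, 0.5, 1, 0, 0, 0, -0.1, -0.07, 0.5, 1, 0, 0, 0, -0.1, -0.07, 0.5, 1, 0, 0, 0, -0.1, -0.07, 0.5, 1]
}}

```text
time: 15.9
tool_pos: [0.519, -0.0246, 0.0625]
ee_rot: [3.141, -0.0, -0.13]
wrist_force: [-1.2, -0.8, 0.1]
width: 0.0168
finger_force: 30.0
```

Call:
{"api": "move_arm", "payload": {
  "deltas": [0, 0, 0, 0, 0, 0, 1, 0, 0, 0, 0, 0, 0, 1, 0, 0, 0, 0, 0, 0, 1]
}}

```text
time: 16.2
tool_pos: [0.519, -0.0246, 0.0625]
ee_rot: [3.141, -0.0, -0.13]
wrist_force: [-0.6, -1.6, 0.7]
width: 0.0169
finger_force: 30.0
```

Call:
{"api": "move_arm", "payload": {
  "deltas": [0, 0, 0, -0.3, 0, 0, 1, 0, 0, 0, -0.6, 0, 0, 1, 0, 0, 0, -0.9, 0, 0, 1, 0, 0, 0, -1.2, 0, 0, 1, 0, 0, 0, -1.5, 0, 0, 1, 0, 0, 0, -1.8, 0, 0, 1, 0, 0, 0, -2.1, 0, 0, 1, 0, 0, 0, -2.2, 0, 0, 1]
}}

```text
time: 17.0
tool_pos: [0.4988, -0.0213, 0.0625]
ee_rot: [-3.141, -0.005, -0.13]
wrist_force: [5.6, -1.3, -2.7]
width: 0.0169
finger_force: 30.0
```

Call:
{"api": "move_arm", "payload": {
  "deltas": [0, 0, 0, -0.3, 0, 0, 1, 0, 0, 0, -0.6, 0, 0, 1, 0, 0, 0, -0.9, 0, 0, 1, 0, 0, 0, -1.2, 0, 0, 1, 0, 0, 0, -1.5, 0, 0, 1, 0, 0, 0, -1.8, 0, 0, 1, 0, 0, 0, -2.1, 0, 0, 1, 0, 0, 0, -2.1, 0, 0, 1]
}}

```text
time: 17.8
tool_pos: [0.4759, -0.0185, 0.0625]
ee_rot: [-3.141, 0.0, -0.13]
wrist_force: [0.4, 0.5, 1.2]
width: 0.0172
finger_force: 30.0
```

Call:
{"api": "move_arm", "payload": {
  "deltas": [0, 0, 0, 0, 0, 0, 1, 0, 0, 0, 0, 0, 0, -0.2, 0, 0, 0, 0, 0, 0, -0.2, 0, 0, 0, 0, 0, 0, -0.2, 0, 0, 0, 0, 0, 0, -0.2, 0, 0, 0, 0, 0, 0, -0.2, 0, 0, 0, 0, 0, 0, -0.2]
}}

```text
time: 18.5
tool_pos: [0.4763, -0.0188, 0.0623]
ee_rot: [3.142, 0.0, -0.13]
wrist_force: [-0.5, -0.1, 0.0]
width: 0.0562
finger_force: 0.0
```

Call:
{"api": "move_arm", "payload": {
  "deltas": [0, 0, 0, 0, 0, -3, -0.2, 0, 0, 0, 0, 0, -7, -0.2, 0, 0, 0, 0, 0, -11, -0.2, 0, 0, 0, 0, 0, -15, -0.2, 0, 0, 0, 0, 0, -18, -0.2, 0, 0, 0, 0, 0, -18, -0.2, 0, 0, 0, 0, 0, -18, -0.2]
}}

```text
time: 19.2
tool_pos: [0.4766, -0.0188, 0.2426]
ee_rot: [3.141, -0.001, -0.13]
wrist_force: [0.0, 0.3, -0.5]
width: 0.0567
finger_force: 0.0
```

Run:
```python
from h import *
s=cam("wrist"); save(s,'w5'); w=cloud(s).reshape(-1,3)
def m(lo,hi,c,rad):
    q=w[(w[:,2]>lo)&(w[:,2]<hi)&(np.hypot(w[:,0]-c[0],w[:,1]-c[1])<rad)]
    if len(q)>4: print(lo,len(q),q.mean(0).round(4),np.median(q[:,2]).round(4),cv2.minAreaRect((q[:,:2]*1000).astype(np.float32)))
    else: print(lo,len(q))
m(.085,.1,(.477,-.019),.02); m(.052,.06,(.52,-.025),.06); m(.105,.122,(.482,-.287),.05)
q=w[(np.hypot(w[:,0]-.5995,w[:,1]+.0367)<.004)&(w[:,2]>.12)]; print(len(q),np.median(q[:,2]) if len(q) else 0)
```

```text
0.085 181 [ 0.4768 -0.0179  0.0917] 0.0919 ((476.6235046386719, -17.67274284362793), (16.806764602661133, 16.713682174682617), 78.43203735351562)
0.052 2340 [ 0.5271 -0.0206  0.0554] 0.0557 ((521.6497802734375, -18.539438247680664), (40.167354583740234, 112.8213882446289), 83.14570617675781)
0.105 1204 [ 0.4816 -0.2836  0.1112] 0.112 ((479.78900146484375, -285.4515075683594), (13.88581371307373, 83.68424987792969), 84.15348052978516)
65 0.14199961646797576
```

View pics/w5.png

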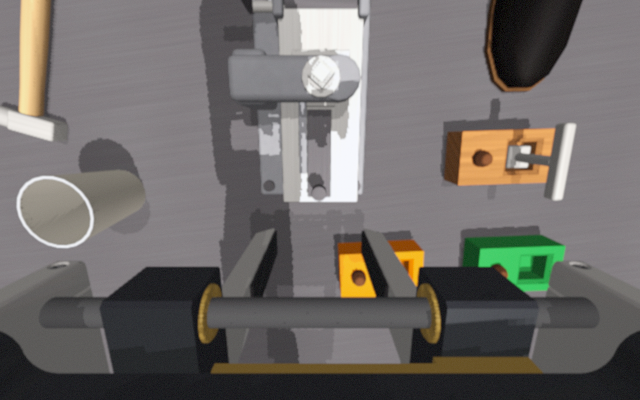

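The last view shows the block drawn out flat with its knob at (318,190), clear of the foot at about x -81 mm. The pull met 5.6 N of drag, the key is upright at (560,160), and the bystanders are untouched.

```bash
python3 -c "
from bench import robot
print(robot.close_job())"
```

```text
the job is handed in; nothing more can be done
None
```

The job is handed in, with no verdict returned: by my measurements the foot sits about 9.2 mm above the bed, the block lies flat with its middle about 81 mm in front of the screw, and the T-key is upright in its rack socket.

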